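# Shut and latch the mate cabinet

### The job

Push the glass door of the little green cabinet fully shut without slamming it, then push the red-handled latch lever over past its centre so that it snaps across the shut door. Use only the fingertips or the outside of the fingers, and leave the mate cup, the saucer with the sugar pot and the tin standing where they are.

Things in the scene. Friction and masses are not known exactly. Their poses are not given: they have to be found in the camera images.
- cabinet: green painted MDF cabinet, open at the top, fixed to the counter (all lengths in this list are in mm); 188 deep (x), 400 wide (y), 160 high. Origin at the underside, its x axis points from the door into the cabinet (away from the robot), y to the left seen from the door, z up. Side walls are 160 high, with their outsides at y = +/-200; floor board top at z = 18. The front face of the shut door and of the fixed post on its right (y -200 to -158) lies at x = -103
- glass_door (a joint): green framed glass door: 0 = shut (at a stop), up to 1.4 rad as it swings out towards the robot. Upright hinge axis at x = -94, y = 198 of the cabinet. Door 350 wide, 18 thick, z = 21 to 155, top bar z = 131 to 155. Stays where left (friction 0.15 N m, damping 0.3 N m s). Best pushed on its top bar: lower, the gripper may hook over its top and draw it open on leaving
- door_edge (a point): point on the outer face of the door, at its top (z = 155), 11 in from the free (right) edge; 339 from the hinge
- latch (a joint): latch lever in front of the fixed right post: 0 = released, the red handle leans 0.6 rad out to the right (-y of the cabinet); 0.6 = handle upright, centre; 1.2 = latched, handle leans 0.6 rad to the left (+y) and the steel tongue lies down across the door's front. A spring holds it at either end and snaps it over past the centre; about 0.2 N m is needed to turn it (about 3 N sideways at the ball). The axis is level, along the cabinet's x
- latch_pivot (a point): pivot of the latch lever, at x = -116, y = -178, z = 150 in the cabinet frame; the lever swings in the upright plane through this point parallel to the door
- latch_tip (a point): centre of the red ball (20 diameter) at the end of the latch handle, 85 from the pivot; below it the red grip is 15 thick, from 30 to 80 from the pivot. A steel tongue 48 long and 10 thick stands at a right angle to the handle, to the left. The ball rises 15 as the handle comes upright: push with little more than the ends of the fingers beside it, so that it does not run up under wider parts of the gripper
- mate_cup: orange silicone mate cup, 76 diameter, 82 high, loose on the cabinet floor, with a steel straw (bombilla) in it that rises to 132 and leans out over the rim to about 44 from the axis along the cup's +y. Origin at the centre of its underside
- saucer: white ceramic saucer, 104 diameter, 13 high, loose on the cabinet floor. Origin at the centre of its underside
- sugar_pot: blue enamel sugar pot with a lid, 66 diameter, 72 high, standing on the saucer. Origin at the centre of its underside
- tin: tin canister with a red band and a brass coloured twist top, 76 diameter, 108 high, loose on the counter just to the right of the cabinet. Origin at the centre of its underside
Things that resemble listed ones, but are neither listed nor needed, are in the scene too. Of the things like the tin, leave any that is turquoise; of the rest the larger one is meant.

How it is judged:
By the outcome, as a careful person would: the job done as asked, in the order asked, and still so for the second after the job is handed in, with the robot touching nothing.
It also fails if it takes over 53 s, if anything falls off the work surface, if the arm or the gripper's body presses on something with over 40 N, if the wrist force passes 120 N, or if a joint passes its speed limit or range.

### The arm

A 6-joint arm with a two-finger parallel gripper is mounted at the origin on the work surface. World frame = base frame: x ahead of the robot, y to its left, z up, the work surface at z = 0. Lengths are in m, angles in rad, forces in N, time in s.
With the tool pointing down it reaches from about 0.325 to 0.775 m from the base axis. Payload 5.5 kg.
Tool frame: the origin (TCP) lies between the finger pads; the fingertips stand 8 mm ahead of it and the grasp point (between the pads) lies 11 mm behind it (tcp_to_tips is the distance from the TCP to the fingertips, in m); z points along the fingers, y is the direction in which the jaws open and shut (so a half turn about z gives the same grasp; the last joint's range is limited). The gripper opens to 88 mm and grips with 3 to 60 N. Pads are 20 mm wide; open, the fingers measure 115 mm over their backs; the gripper's body (75 mm by 178 mm) begins 61 mm behind the grasp point.
Start: joints at [-1.278, 0.091, 1.231, -0, 1.82, -0.057], TCP at [0.206, -0.564, 0.231] pointing down, gripper open.
Joint ranges: [-2.87, 2.87], [-0.86, 2.18], [0.17, 2.46], [-1.51, 4.65], [0.06, 2.69], [-2.65, 2.65]. Speed limits (rad/s): [2.57, 2.57, 3.01, 3.14, 3.14, 3.14].

### API

Orientations are given as a unit quaternion [w, x, y, z].
In Python, from bench import * gives the robot as it stands. Calls block until the motion is done:
- move_to(position, orientation): joint-space move of the TCP to a pose.
- move_l(position, speed=0.15, orientation=None): straight line of the TCP; orientation=None keeps the orientation; speed is the mean speed in m/s.
- movej(angles): joint-space move.
- gripper_open() and close(): open the fingers fully, or close them until they stop; the grip force is fixed at half the most.
- hold(seconds).
- inverse_kinematics(position, orientation): joint angles nearest the present ones, or None.
- state(): the state.
- get_image(name): name is "scene" or "side" or "wrist"; returns a dict with "frame" (384x512x3 uint8, blue, green, red), "depth" (384x512 float32, m along the optical axis (not along the pixel's ray), 0 where there is no reading), "camera_matrix" (3x3 intrinsics, pixels), "k1" (the pictures are not rectified: a ray, as slopes to the right and down, at radius r is drawn at 1 + k1 r^2 times it, then the intrinsics apply), "view" (4x4, takes a point from world to camera coordinates). Camera axes: x right, y up, looking along -z (the intrinsics and any distortion apply to the point x, -y, -z); pixel columns grow to the right and rows downward; lengths in m; the calibration is good to about 2 mm. A picture is of the moment at which its call begins.
A pose or a line that the arm cannot do raises IKError and nothing moves.
- job_done(): hands the job in, once; it reports no verdict.
The state is a dict: "time": time; "joint_pos": joint angles; "dq": joint speeds; "joint_torque": joint torques, N m; "ee_pos": TCP position; "ee_rot": TCP orientation; "ft_force": force on the tool from outside, world axes, zero at the start; "moment": the same for the moment, N m; "finger_gap": finger opening in m.
Only numpy, scipy, OpenCV 4.12 (cv2) and the standard library are available. Lean on these libraries where they do the work, as an engineer would, in place of code of your own. Each camera call takes 0.05 s, during which the arm holds its last target. There are 200 camera calls.

## Working session

There is one attempt and no reset: what is moved stays moved. The work goes in short steps, each a Python script; the robot and the scene stay as the last script left them, time stands still between calls to the robot, and variables do not carry over. Pictures are saved under pics/ and viewed, about 8 in all and at most 12, crops included, and the job is handed in when it is done.

```bash
ls; mkdir -p pics; cat > h.py <<'E'
from bench import *
import numpy as np, cv2
def cloud(im):
    K=im["camera_matrix"];h,w=im["depth"].shape
    u,v=np.meshgrid(np.arange(w),np.arange(h))
    p=cv2.undistortPoints(np.stack([u,v],-1).reshape(-1,1,2).astype(float),np.array(K),np.array([im["k1"],0,0,0,0.])).reshape(h,w,2)
    d=im["depth"]; c=np.stack([p[...,0]*d,-p[...,1]*d,-d,np.ones_like(d)],-1)
    P=(c@np.linalg.inv(np.array(im["view"])).T)[...,:3]; P[d==0]=np.nan
    return P
E
python3 - <<'E'
from h import *
for n in("scene","side"):
    im=get_image(n);cv2.imwrite(f"pics/{n}0.png",im["frame"]);np.save(f"{n}0.npy",cloud(im)); print(n,im["k1"],np.linalg.inv(im["view"])[:3,3])
s=state();print(s["time"],s["ee_rot"],s["ee_pos"])
E
```

```text
pics
scene -0.007000247930579194 [ 0.88119284 -0.37337823  0.77252215]
side -0.18186583668294978 [0.60693848 0.79515477 0.87721284]
0.1 [-8.77426687e-04  9.84742318e-01  1.74016630e-01 -9.32383895e-05] [ 0.20555812 -0.56342073  0.22963046]
```

View pics/scene0.png

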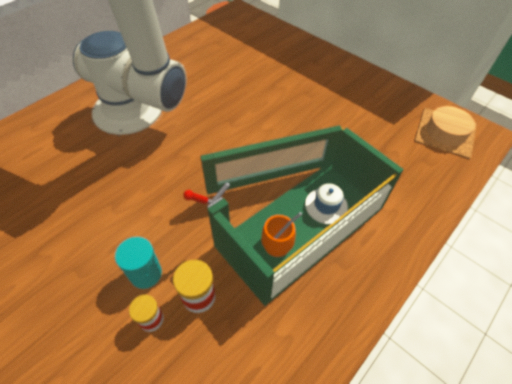

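View pics/side0.png

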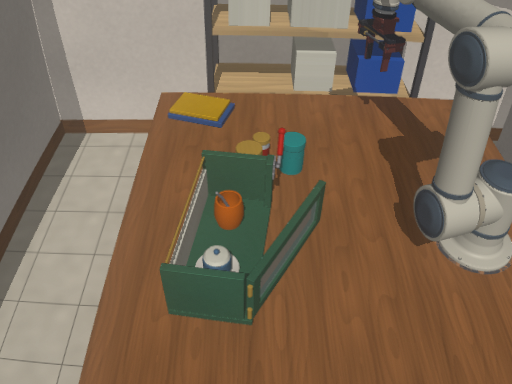

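The scene view shows the cabinet about (200-400, 130-300), with the door ajar, the red handle at (195,197), the cup at (279,235), the pot at (328,200) and the tin at (195,285). The side view shows the door's free edge at about (322,188) and the handle at (281,140). Next I'll make a top-down map from depth.

```bash
python3 - <<'E'
from h import *
M=np.full((600,800,3),255,np.uint8)
# col = (0.4 - y)*800 ; row=(0.95-x)*... 
for n in("scene","side"):
    P=np.load(f"{n}0.npy");F=cv2.imread(f"pics/{n}0.png");H=cv2.cvtColor(F,cv2.COLOR_BGR2HSV)
    g=(H[...,0]>60)&(H[...,0]<88)&(H[...,1]>90)&(P[...,2]>.148)&(P[...,2]<.170)
    r=((H[...,0]<5)|(H[...,0]>175))&(H[...,1]>180)&(P[...,2]>.13)&(P[...,2]<.3)
    for m,c in((g,(0,120,0) if n=="scene" else (255,0,0)),(r,(0,0,255))):
        Q=P[m]
        for x,y,z in Q:
            cv2.circle(M,(int(400-(y+.2)*1000),int(600-(x-.25)*1000)),1,c,-1)
    print(n,g.sum(),r.sum(),np.round(P[r].mean(0),3), np.round(P[r].min(0),3),np.round(P[r].max(0),3),np.median(P[g][:,2]))
for k in range(0,800,100):cv2.line(M,(k,0),(k,599),(200,200,200));cv2.putText(M,f"{.2-k/1000:.1f}",(k,12),0,.4,0)
for k in range(0,600,100):cv2.line(M,(0,k),(799,k),(200,200,200));cv2.putText(M,f"{.85-k/1000:.2f}",(0,k),0,.4,0)
cv2.imwrite("pics/map.png",M)
E
```

```text
scene 1582 125 [ 0.535 -0.159  0.21 ] [ 0.525 -0.177  0.175] [ 0.541 -0.135  0.231] 0.1584167872824629
side 45 130 [ 0.53  -0.148  0.203] [ 0.521 -0.169  0.173] [ 0.537 -0.127  0.231] 0.158738056715216
```

View pics/map.png

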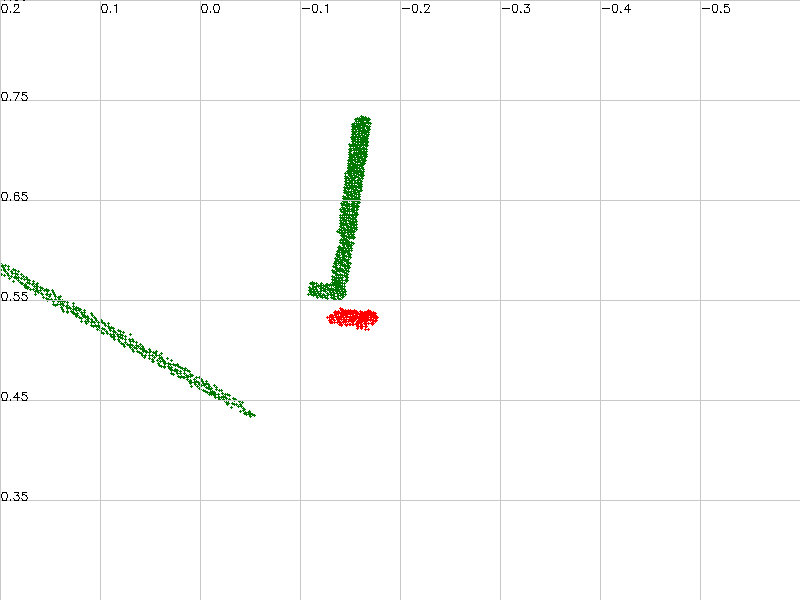

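The map shows the right wall, the post, the handle and the door line, with its free edge at about (0.435, -0.053). I'll fit them numerically.

```bash
cat >> h.py <<'E'
def load_pts(n,k,zl=.148,zh=.170):
    P=np.load(f"{n}{k}.npy");F=cv2.imread(f"pics/{n}{k}.png");H=cv2.cvtColor(F,cv2.COLOR_BGR2HSV)
    g=(H[...,0]>60)&(H[...,0]<88)&(H[...,1]>90)&(P[...,2]>zl)&(P[...,2]<zh)
    return P[g]
E
python3 - <<'E'
from h import *
Q=load_pts("scene",0); S=load_pts("side",0)
xy=Q[:,:2]
def line(p):
    vx,vy,x,y=cv2.fitLine(p.astype(np.float32),cv2.DIST_HUBER,0,.003,.001).ravel();return np.array([vx,vy]),np.array([x,y])
R=xy[(xy[:,1]<-.13)&(xy[:,0]>.6)&(xy[:,0]<.72)]
d,c=line(R);yaw=np.arctan2(d[1],d[0]);print("right wall",len(R),d,c,yaw if d[0]>0 else np.arctan2(-d[1],-d[0]))
L=xy[(xy[:,1]>.2)]; print("left part n",len(L),L.min(0),L.max(0))
L2=xy[(xy[:,1]>.15)&(xy[:,0]>.62)]
if len(L2)>10: d2,c2=line(L2);print("left wall",len(L2),d2,c2,np.arctan2(d2[1],d2[0]))
D=xy[(xy[:,1]>-.06)&(xy[:,1]<.18)&(xy[:,0]<.6)]
dd,dc=line(D);print("door",len(D),dd,dc,np.arctan2(dd[1],dd[0]));
t=(D-dc)@dd;print("ends",dc+dd*t.min(),dc+dd*t.max())
d=d*np.sign(d[0]);n=np.array([-d[1],d[0]])
r=(R-c)@n;print("wall width",np.percentile(r,[1,5,50,95,99]))
Po=xy[(xy[:,1]<-.105)&(xy[:,0]<.58)]
f=(Po)@d;print("post x pct",np.percentile(f,[1,5,50,95]),"y pct",np.percentile(Po@n,[1,5,50,95,99]))
print("door perp width",np.percentile((D-dc)@np.array([-dd[1],dd[0]]),[2,50,98]))
print("side",len(S),np.round(S[::5,:],3).tolist())
E
```

```text
right wall 530 [ 0.9899093 -0.1417025] [ 0.6646791  -0.15377618] -0.14218105
left part n 346 [0.57688403 0.200258  ] [0.78104989 0.24035209]
left wall 286 [ 0.9914437  -0.13053498] [0.70425767 0.22500688] -0.13090855
door 373 [0.5031828  0.86417997] [0.50444335 0.06560025] 1.0435184
ends [ 0.43437083 -0.05474422] [0.57129363 0.18041075]
wall width [-0.00812213 -0.00752354 -0.00017522  0.00812566  0.00919004]
post x pct [0.56416485 0.56525745 0.57515727 0.59203659] y pct [-0.06498625 -0.06367289 -0.05257263 -0.03104697 -0.0291128 ]
door perp width [-5.62895545e-03  1.28571820e-06  5.31544696e-03]
side 45 [[0.653, 0.235, 0.16], [0.63, 0.236, 0.158], [0.682, 0.24, 0.159], [0.672, 0.242, 0.158], [0.627, 0.241, 0.159], [0.652, 0.245, 0.16], [0.592, 0.241, 0.156], [0.637, 0.247, 0.16], [0.623, 0.249, 0.16]]
```

The fits agree. Wall spacing is 0.381 m (expected 0.382), door length 0.350 m, and the latch ball falls where predicted. That gives yaw -0.137, origin (0.678, 0.037) and the door open 0.39 rad. Now I'll push the door with the tool turning along with it.

```bash
cat >> h.py <<'E'
YAW=-.137; O=np.array([.678,.0367]); c,s=np.cos(YAW),np.sin(YAW)
def cab(x,y,z): return [O[0]+c*x-s*y,O[1]+s*x+c*y,z]
def quat(th=0): a=(YAW-th)/2; return [0,np.cos(a),np.sin(a),0]   # tool down, jaw axis along the door
def at_door(th,gap,z,r=.258):  # finger front face `gap` from door's outer face
    o=.009+.010+gap
    return cab(-.094-r*np.sin(th)-o*np.cos(th), .198-r*np.cos(th)+o*np.sin(th), z)
def rep(tag):
    st=state();print(tag,"t%.1f"%st["time"],np.round(st["ee_pos"],3),"F",np.round(st["ft_force"],1))
E
python3 - <<'E'
from h import *
rep("start"); p=state()["ee_pos"]
close(); move_l([p[0],p[1],.34],.25)
move_to(at_door(.39,.06,.34),quat(.39)); rep("above")
move_l(at_door(.39,.05,.146),.2); rep("down")
move_l(at_door(.39,.004,.146),.06); rep("near")
for th in (.33,.25,.17,.10,.05):
    move_l(at_door(th,0,.146),.05,quat(th)); rep(th)
im=get_image("scene");cv2.imwrite("pics/scene1.png",im["frame"]);np.save("scene1.npy",cloud(im))
E
```

```text
start t0.1 [ 0.206 -0.563  0.23 ] F [-0.5  0.4 -0.5]
above t4.4 [0.414 0.062 0.34 ] F [-0.2 -0.1  0.3]
down t5.5 [0.423 0.057 0.147] F [ 0.4 -0.2  0.3]
near t6.4 [0.462 0.034 0.146] F [ 0.   0.1 -0.2]
0.33 t7.0 [0.479 0.024 0.146] F [ 0.3 -0.  -0.8]
0.25 t7.5 [0.497 0.014 0.146] F [-0.8  0.7  0.2]
0.17 t8.1 [0.516 0.005 0.146] F [0.3 0.8 0. ]
0.1 t8.6 [ 0.533 -0.001  0.146] F [-0.8 -0.4 -0.3]
0.05 t9.0 [ 0.545 -0.004  0.146] F [0.  0.7 0.1]
```

View pics/scene1.png

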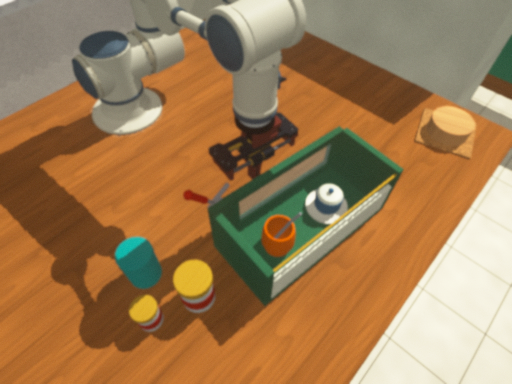

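The picture shows the door nearly shut (free edge at about (213,203)), the latch untouched and everything else standing. I'll finish slowly until I feel the stop, then retreat.

```bash
python3 - <<'E'
from h import *
for th in (.035,.02,.01): move_l(at_door(th,0,.146),.025,quat(th)); rep(th)
ax=np.array([c,s])
for g in np.arange(0,-.012,-.001):
    move_l(at_door(0,g,.146),.02,quat(0)); hold(.1)
    F=np.mean([(hold(.02),state()["ft_force"])[1] for _ in range(4)],0); f=-(F[:2]@ax); print("%.3f %.1f"%(g,f))
    if f>6: break
rep("stop")
move_l(at_door(0,.05,.146),.1); move_l(at_door(0,.05,.34),.25)
move_to(cab(-.116,-.30,.34),quat(0)); rep("latch above")
im=get_image("scene");cv2.imwrite("pics/scene2.png",im["frame"]);np.save("scene2.npy",cloud(im))
im=get_image("wrist");cv2.imwrite("pics/wrist2.png",im["frame"])
Q=load_pts("scene",2,.145,.17); q=(Q[:,:2]-O)@np.array([[c,-s],[s,c]])
D=q[(q[:,0]<-.08)&(q[:,0]>-.2)]
for lo in np.arange(-.2,.2,.05):
    k=D[(D[:,1]>=lo)&(D[:,1]<lo+.05)]
    if len(k)>5:print("y%.2f"%lo,len(k),np.round(np.percentile(k[:,0],[5,50,95]),4))
P=np.load("scene2.npy");H=cv2.cvtColor(cv2.imread("pics/scene2.png"),cv2.COLOR_BGR2HSV)
r=((H[...,0]<5)|(H[...,0]>175))&(H[...,1]>180)&(P[...,2]>.16)&(P[...,2]<.3)
R=P[r];rc=(R[:,:2]-O)@np.array([[c,-s],[s,c]]);print("red",np.percentile(rc,[2,98],0),np.percentile(R[:,2],[2,98]))
E
```

```text
0.035 t9.4 [ 0.549 -0.005  0.146] F [ 0.4 -0.8 -0.2]
0.02 t9.7 [ 0.552 -0.006  0.146] F [-6.5  0.6  2.4]
0.01 t9.9 [ 0.552 -0.006  0.146] F [-17.4   2.1   7.8]
0.000 28.3
stop t10.4 [ 0.552 -0.006  0.146] F [-27.4   3.6  11.4]
latch above t12.9 [ 0.522 -0.244  0.34 ] F [ 0.  -0.3 -0.3]
y-0.20 128 [-0.101  -0.0946 -0.0816]
y-0.15 121 [-0.1014 -0.0955 -0.0897]
y-0.10 107 [-0.101  -0.096  -0.0902]
y-0.05 100 [-0.1013 -0.0957 -0.0905]
y-0.00 94 [-0.1017 -0.096  -0.0909]
y0.05 81 [-0.102  -0.0966 -0.0909]
y0.10 78 [-0.1023 -0.0966 -0.0911]
y0.15 58 [-0.1018 -0.0962 -0.0829]
red [[-0.12075462 -0.23042751]
 [-0.11090539 -0.19100491]] [0.17853204 0.22990611]
```

View pics/scene2.png

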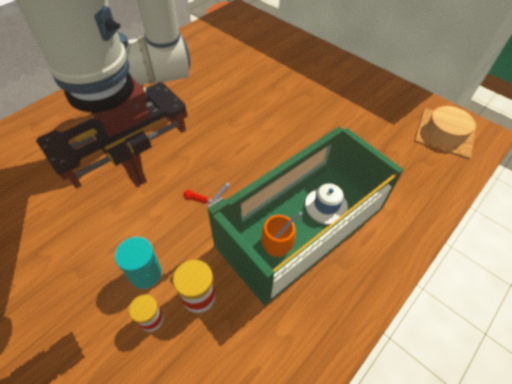

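The door is flush with the post all along (front at x = -0.101 throughout). The red handle's y and z are as predicted. The fingers look open in the picture, so I'll check that.

```bash
python3 - <<'E'
from h import *
print(state()["finger_gap"]); close(); hold(.3); print(state()["finger_gap"]); rep("x")
im=get_image("scene");f=im["frame"];cv2.imwrite("pics/scene3.png",np.hstack([cv2.resize(f[60:220,20:240],(660,480))]))
E
```

```text
0.0005097793258821723
0.0009144006393807535
x t13.5 [ 0.522 -0.245  0.34 ] F [ 0.2 -0.8  0.5]
```

View pics/scene3.png

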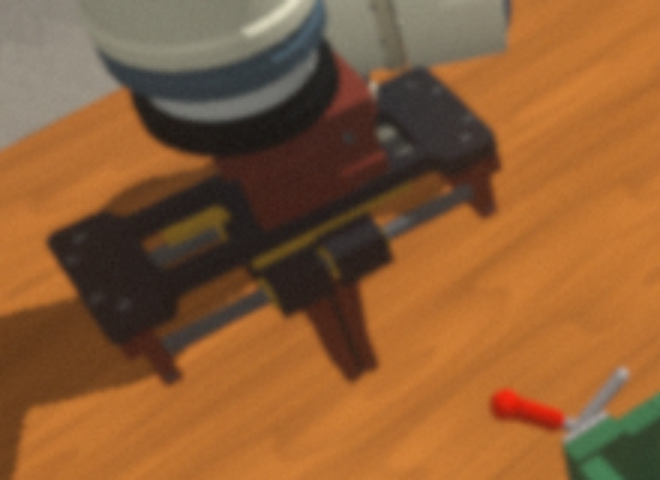

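The fingers are in fact closed; what looked like open fingers are the gripper's end posts. I'll turn the tool 90° so its narrow side faces the lever, then push with about 8 mm of tip below ball centre.

```bash
cat >> h.py <<'E'
LZ=.220
def q90():
    best=None
    for sg in (1,-1):
        a=(YAW+sg*np.pi/2)/2; q=[0,np.cos(a),np.sin(a),0]; j=inverse_kinematics(cab(-.116,-.29,.34),q)
        if j is None: continue
        d=abs(np.array(j)-state()["joint_pos"]).max()
        if best is None or d<best[0]: best=(d,q,j)
    return best
E
python3 - <<'E'
from h import *
d,q,j=q90(); print(d,np.round(j,2)); move_to(cab(-.116,-.29,.34),q)
move_l(cab(-.116,-.29,LZ),.15); rep("beside")
for y in (-.25,-.235,-.22,-.21,-.20,-.19,-.18,-.172,-.166):
    move_l(cab(-.116,y,LZ),.06); rep(y)
hold(.3); rep("end")
im=get_image("scene");cv2.imwrite("pics/scene4.png",im["frame"])
move_l(cab(-.116,-.27,LZ),.15); move_l(cab(-.116,-.30,.36),.2); rep("clear")
im=get_image("scene");cv2.imwrite("pics/scene5.png",cv2.resize(im["frame"][100:320,90:410],(800,550)));np.save("scene5.npy",cloud(im))
P=cloud(im);H=cv2.cvtColor(im["frame"],cv2.COLOR_BGR2HSV)
r=((H[...,0]<5)|(H[...,0]>175))&(H[...,1]>180)&(P[...,2]>.16)&(P[...,2]<.26)
R=P[r];rc=(R[:,:2]-O)@np.array([[c,-s],[s,c]]);print("red",np.percentile(rc,[2,98],0),np.percentile(R[:,2],[2,98]))
E
```

```text
1.5544608349561884 [-0.48  0.07  1.05 -0.    2.01 -0.34]
beside t15.9 [ 0.524 -0.235  0.221] F [-0.4 -0.5  0.9]
-0.25 t16.7 [ 0.529 -0.195  0.22 ] F [1.2 0.4 0.5]
-0.235 t17.1 [ 0.531 -0.181  0.221] F [ 0.5 -3.7  2.8]
-0.22 t17.5 [ 0.533 -0.165  0.22 ] F [-0.  -2.   0.2]
-0.21 t17.9 [ 0.534 -0.155  0.22 ] F [ 0.2 -0.6 -0. ]
-0.2 t18.2 [ 0.536 -0.145  0.22 ] F [0.3 0.3 0.1]
-0.19 t18.5 [ 0.537 -0.135  0.22 ] F [ 0.7 -0.3 -0.7]
-0.18 t18.8 [ 0.539 -0.125  0.22 ] F [ 0.2 -0.   0.5]
-0.172 t19.1 [ 0.54  -0.117  0.22 ] F [-0.6 -0.  -0. ]
-0.166 t19.3 [ 0.54  -0.112  0.22 ] F [-0.2 -0.3  0.6]
end t19.6 [ 0.54  -0.112  0.22 ] F [-0.6 -0.8  0.3]
clear t21.4 [ 0.522 -0.244  0.359] F [-0.  -0.6  0.2]
red [[-0.12120549 -0.16472089]
 [-0.11135422 -0.1245409 ]] [0.17918554 0.22920979]
```

View pics/scene5.png

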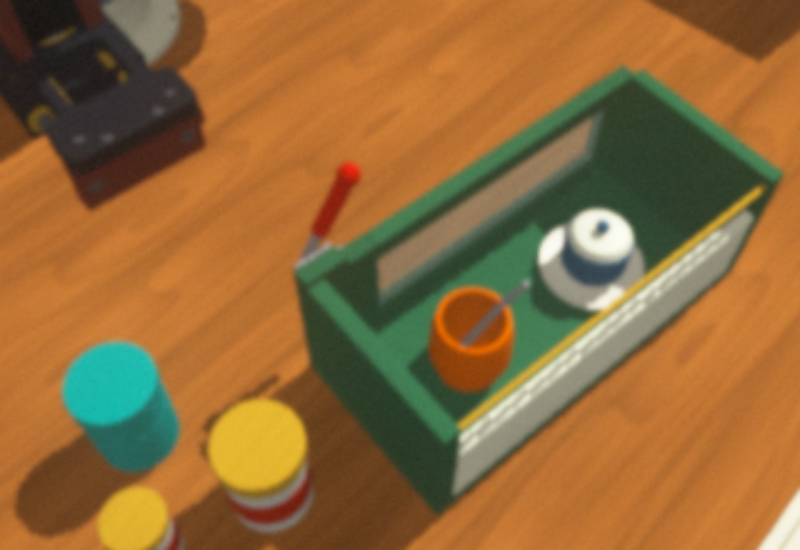

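The handle (350,172 in the crop) now leans left, with the door flush and everything standing. I'll run one last numeric check of the door, then hand in.

```bash
python3 - <<'E'
from h import *
im=get_image("scene");P=cloud(im);cv2.imwrite("pics/scene6.png",im["frame"]);np.save("scene6.npy",P)
Q=load_pts("scene",6,.145,.17); q=(Q[:,:2]-O)@np.array([[c,-s],[s,c]]); D=q[(q[:,0]<-.08)&(q[:,0]>-.2)]
for lo in(-.15,0,.1):
    k=D[(D[:,1]>=lo)&(D[:,1]<lo+.05)];print(lo,len(k),np.round(np.percentile(k[:,0],[5,50,95]),4))
a=cv2.imread("pics/scene0.png")
d=cv2.absdiff(a,im["frame"]).max(2)
for n,(u,v) in dict(cup=(279,235),pot=(328,200),tin=(195,285)).items(): print(n,"mean image change",d[v-22:v+22,u-20:u+20].mean().round(1))
hold(.5); rep("final"); job_done()
E
```

```text
-0.15 116 [-0.1011 -0.0958 -0.0898]
0 92 [-0.1012 -0.0961 -0.0909]
0.1 77 [-0.1017 -0.0963 -0.0912]
cup mean image change 4.5
pot mean image change 2.8
tin mean image change 3.0
final t22.0 [ 0.522 -0.245  0.36 ] F [0.4 0.2 0.9]
the job is handed in; nothing more can be done
```

The door is shut and the latch has snapped over it. I handed the job in at about 22 s of the 53 s allowed.

- **Door:** I pushed it on its top bar with the closed fingertips, slowing to 25 mm/s at the end. It met its stop about 4 mm sooner than I expected, so the press on it rose to about 28 N at the fingertips (my planned cut-off was 6 N). Afterwards the door measured flush along its whole width, within 1 mm, both before and after latching.
- **Latch:** I pushed the ball from the right with the fingertips, at up to about 4 N, until it snapped over. The camera shows the red handle leaning left where the latched position puts it. I did not measure the steel tongue itself.
- **Other things:** the mate cup, saucer with sugar pot and tin show almost no change between the first and last pictures. The gripper was clear of everything and read no force at hand-in.

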